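# Pick the red-capped valve into the kit and shut the dust guard

## Task

Pluck the brass valve with the red caps out of its pocket in the parts station and lay it down flat in the green kit tray without dropping it. Slide the station's clear dust guard fully shut over the valves that stay. Leave the blue- and white-capped valves in their pockets, and do not disturb the screwdriver or the tape roll.

Things in the scene. Friction and masses are not known exactly. Their poses are not given: they have to be found in the camera images.
- station: Fixed blue base plate 340 x 280 mm, 6 mm thick, with a 44 mm high aluminium rail along each long side (inner faces at y = +-128 mm). Origin: on the bench top under the middle pocket's centre; x runs along the rails from the robot's side (-80 mm) to the far end (+260 mm), z up. Three pockets, centred at x = 0 and y = -64, 0, +64 mm, each hold one valve lying along x.
- guard (a joint): How far open the dust guard is, in m: 0 fully shut (at its stop, centred over the pockets), 0.17 fully open (towards the station's +x). Starts nearly or fully open; about 2 N of friction; stays where left. It is a clear plate 140 mm (x) by 272 mm (y) with a yellow border, underside 44 mm, top 48 mm (border 50 mm) above the bench.
- guard_handle (a point): Centre of the top edge of the guard's yellow upright handle, 88 mm above the bench: a rib 12 mm thick along the station's x, 100 mm long along its y, 40 mm high, 20 mm to the robot's side of the guard's centre. Axes as the station's.
- valve_red: The valve to pick: brass, 100 mm long along its x; square middle block 36 mm long, 28 mm wide (y), 28 mm high; at each end a round stub, 20 mm diameter, 32 mm long, axis 14 mm above the underside, with a red cap; small red dot on top. About 0.18 kg. Origin: centre of the block's underside, z up. In its pocket the underside is 6 mm above the bench.
- valve_blue: Same valve with blue caps; stays in its pocket. Origin and axes as valve_red.
- valve_white: Same valve with white caps; stays in its pocket. Origin and axes as valve_red.
- kit_tray: Fixed green open tray, 190 mm (x) by 150 mm (y), 30 mm high, walls and floor 5 mm thick. Origin: centre of its underside on the bench, z up.
- screwdriver: Loose screwdriver, 200 mm long, lying on the bench; not to be disturbed. Origin on its underside near the middle.
- tape_roll: Loose cardboard tape roll standing on its flat side, 90 mm diameter, 40 mm high; not to be disturbed. Origin: centre of its underside.
- pockets (a point): Centre of the middle pocket's floor, 6 mm above the bench; axes as the station's. Black blocks (tops 24 mm above the bench) leave a 24 mm wide slot for each valve end, at 24 to 55 mm from the centre in x. Between them, at |x| < 24 mm, an open trench with its floor at 6 mm runs across the tray in y: fingers can go down there on both sides of each valve's square middle.
Things that resemble listed ones, but are neither listed nor needed, are in the scene too. What is shaped like the valve_red but pink is not meant. Of the things shaped like the kit_tray, the green one is meant.

How it is judged:
At the end, for the whole second after the job is handed in: The red-capped valve lies level (within 7 degrees) and at rest inside the green kit tray, not propped on its wall; the dust guard is shut to within 8 mm of its stop and at rest; the blue- and white-capped valves are in their pockets, within 15 mm of where they started (x of valve_red in the frame of kit_tray between -0.085 and 0.085 m and y of valve_red in the frame of kit_tray between -0.07 and 0.07 m and z of valve_red in the frame of kit_tray between 0 and 0.04 m and angle between valve_red's own x axis and vertical between 1.45 and 1.69 rad and linear speed of valve_red below 0.02 m/s and value of joint guard below 0.008 m and velocity of joint guard below 0.01 m/s and distance of each of valve_blue, valve_white from where it was at the start of the episode below 0.015 m); the robot touches nothing.
It fails at once if the red-capped valve is dropped or thrown (moves faster than 0.6 m/s while the fingers do not touch it) (linear speed of valve_red above 0.6 m/s and contact force between the fingers and valve_red below 0.01 N).
It fails at once if the blue- or white-capped valve is moved by more than 15 mm (distance of any of valve_blue, valve_white from where it was at the start of the episode above 0.015 m).
It fails at once if the screwdriver or the tape roll is moved by more than 20 mm (distance of any of screwdriver, tape_roll from where it was at the start of the episode above 0.02 m).
It also fails if it takes over 45 s, if anything falls off the work surface, if the arm or the gripper's body presses on something with over 40 N, if the wrist force passes 120 N, or if a joint passes its speed limit or range.

## Robot

A 6-joint arm with a two-finger parallel gripper is mounted at the origin on the work surface. World frame = base frame: x ahead of the robot, y to its left, z up, the work surface at z = 0. Lengths are in m, angles in rad, forces in N, time in s.
With the tool pointing down it reaches from about 0.375 to 0.9 m from the base axis. Payload 3.1 kg.
Tool frame: the origin (TCP) lies midway between the tips of the shut fingers; the grasp point (between the pads) lies 19 mm behind it (manip.tcp_to_grasp is the distance from the TCP to the grasp point, in m); z points along the fingers, y is the line along which they close (so a half turn about z gives the same grasp; the last joint's range is limited). The gripper opens to 85 mm and grips with 20 to 120 N. Pads are 22 mm wide; open, the fingers measure 114 mm over their backs; the gripper's body (76 mm by 85 mm) begins 54 mm behind the grasp point. The pads swing forward as they close: fully open they stand 13 mm farther back than shut.
Start: joints at [-1.282, 0.527, 1.433, -0, 1.181, -0.178], TCP at [0.282, -0.558, 0.231] pointing down, gripper open.
Joint ranges: [-3.08, 3.08], [-0.75, 2.2], [0.22, 2.44], [-1.43, 4.57], [0, 2.65], [-2.85, 2.85]. Speed limits (rad/s): [2.79, 2.79, 3.14, 3.14, 3.14, 3.14].

## Interface

Orientations are given as a unit quaternion [x, y, z, w].
In Python, from station import manip gives the robot as it stands. The module is installed in compiled form; this text tells all that it offers.
- The arm moves only by the shell command python3 -m crank 'ROWS' [OPENING] [FORCE]. ROWS is JSON, a list of rows, each a list of 2 entries, a list of its own where there are three numbers: the shift along the tool's x, y, z in cm, then the turn about the tool's z in degrees. In form: [[[x, y, z], spin], ...]. A call has 1 to 10 rows; each row is the pose to reach, as a shift and turn from the pose commanded when the call began, along the tool's axes at that moment; what a row does not reach only later rows make up. A row lasts 1/10 s, in which the tool goes at most 50 mm and 8.59 degrees, less where a joint would pass 70% of its speed; a pose out of reach is approached as far as the arm can. A call with a gripper value outside its range is refused whole. OPENING is the finger opening in cm, from 0 to 8.54, set as the call begins (- or left out, the last holds). The fingers move at their own pace and stop on an object; FORCE is the grip in N (left out, the last holds). Time passes only in rows, so rows that repeat a pose let the fingers close. It gives the time, the measured TCP pose, the force and the opening at its end, in the units of the state.
- manip.sense(): the state, without advancing time (a new reading comes with each control period).
- manip.snapshot(name): name is "scene" or "top"; returns the picture (420x560x3 uint8, red, green, blue); there is no depth.
- manip.camera_params(name): a dict with "fx", "fy", "cx", "cy" (pixels), "pose" (4x4, takes a point from camera to world coordinates). Camera axes: x right, y up, looking along -z (the intrinsics and any distortion apply to the point x, -y, -z); pixel columns grow to the right and rows downward; lengths in m; the calibration is good to about 2 mm. A picture is of the moment at which its call begins. camera_params takes no time and is no camera call.
- manip.sign_off(): hands the job in, once; it reports no verdict.
The state is a dict: "t": time; "q": joint angles; "qd": joint speeds; "tau": joint torques, N m; "tcp_pos": TCP position; "tool_rot": TCP orientation; "force": force on the tool from outside, world axes, zero at the start; "ft_torque": the same for the moment, N m; "finger_gap": opening from 0.0 (shut) to 1.0 (fully open).
Only numpy, scipy, OpenCV 4.12 (cv2) and the standard library are available. Lean on these libraries where they do the work, as an engineer would, in place of code of your own. Each camera call takes 0.05 s, during which the arm holds its last target. There are 200 camera calls.

## Working session

There is one attempt and no reset: what is moved stays moved. The work goes in short steps, Python scripts to look and compute and a shell command to move; the robot and the scene stay as the last step left them, time stands still between calls to the robot, and variables do not carry over. Pictures are saved under pics/ and viewed, on a budget of 10 in all, crops included, one or two more only if the job needs it, and the job is handed in when it is done.

```bash
mkdir -p pics
python3 - <<'E'
from station import manip
import cv2,numpy as np
for n in("scene","top"):
    im=manip.snapshot(n); cv2.imwrite(f"pics/{n}0.png",cv2.resize(im[:,:,::-1],(800,600),interpolation=cv2.INTER_CUBIC))
    np.save(f"pics/{n}0.npy",im)
    p=manip.camera_params(n); print(n,{k:(np.round(v,4).tolist() if k=='pose' else v) for k,v in p.items()})
s=manip.sense();print(s)
E
```

```text
scene {'fx': 452.56903996694933, 'fy': 452.56903996694933, 'cx': 277.16540137880713, 'cy': 208.50873373918148, 'pose': [[0.2661, -0.7831, 0.5621, 1.1912], [0.9639, 0.2102, -0.1636, -0.2018], [0.0099, 0.5853, 0.8108, 1.0312], [0.0, 0.0, 0.0, 1.0]]}
top {'fx': 401.6618574341913, 'fy': 401.6618574341913, 'cx': 275.5078303327199, 'cy': 212.21908958075943, 'pose': [[0.0169, 0.997, -0.0752, 0.4467], [-0.9998, 0.0173, 0.0037, -0.0431], [0.005, 0.0751, 0.9972, 1.1235], [0.0, 0.0, 0.0, 1.0]]}
{'t': 0.1, 'q': array([-1.28149147e+00,  5.28385530e-01,  1.43379037e+00, -1.98022959e-05,
        1.18142664e+00, -1.78471799e-01]), 'qd': array([-0.00065552, -0.00254476, -0.00195218, -0.000266  ,  0.00155605,
        0.00047923]), 'tau': array([ 8.91883064e-04, -4.43304634e+01, -1.78587627e+01, -2.12573646e-04,
        3.89773078e-03, -1.08532959e-06]), 'tcp_pos': array([ 0.28165989, -0.55719594,  0.23041876]), 'tool_rot': array([ 9.72771221e-01,  2.31765271e-01, -6.48040450e-05, -1.00289134e-03]), 'force': array([ 0.18470295, -0.72423788,  0.09022869]), 'ft_torque': array([ 0.03727585, -0.02564845,  0.0033485 ]), 'finger_gap': 1.0022422548681504}
```

View pics/top0.png

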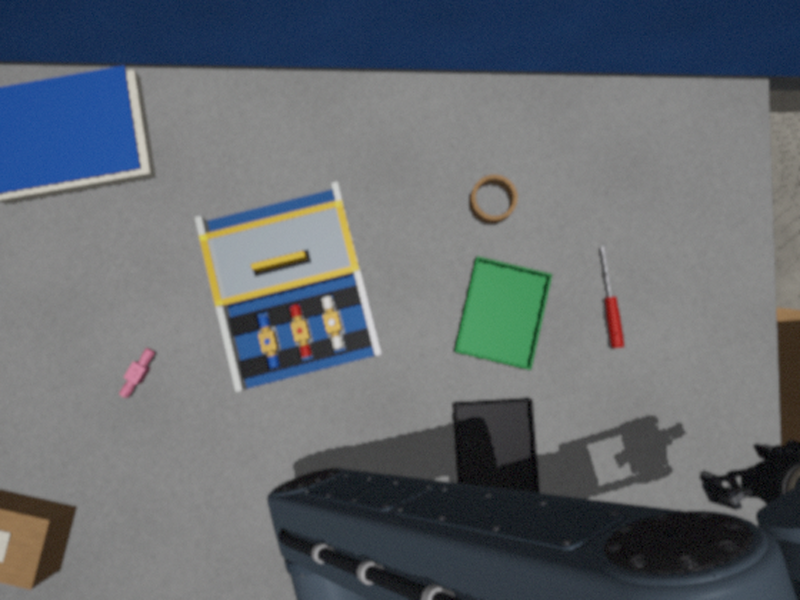

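View pics/scene0.png

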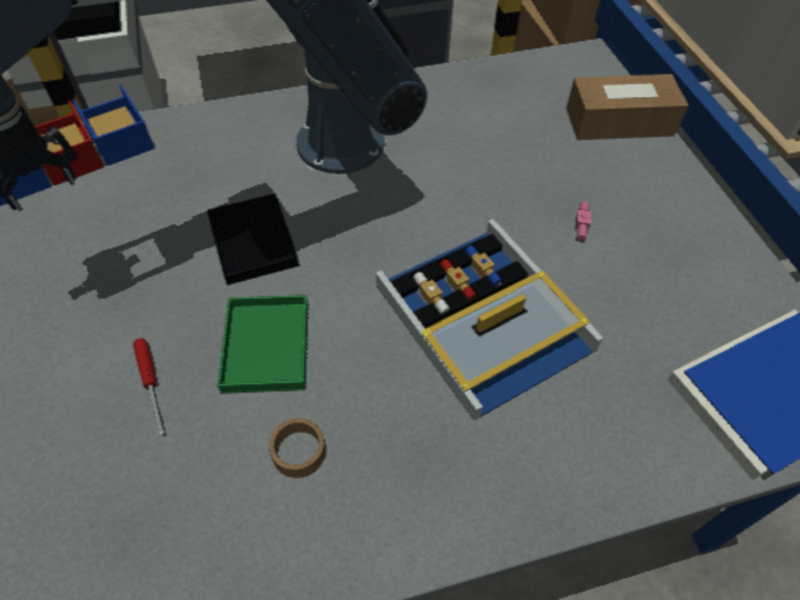

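In the top view (800x600), the valves are at about (268,341) blue, (301,331) red and (333,322) white. The pink decoy lies at (137,373), outside the station. The red-capped one is therefore the middle valve, at (301,331). The trays are green at (503,313) and black at (495,445), so the green one is meant. The guard is open, with its handle at about (281,262). Next I'll confirm this in an enlarged crop.

Run:
```python
import cv2,numpy as np
im=np.load("pics/top0.npy")[120:275,132:392,::-1]
cv2.imwrite("pics/crop1.png",cv2.resize(im,None,fx=3,fy=3,interpolation=cv2.INTER_CUBIC))
```

```text
(no output)
```

View pics/crop1.png

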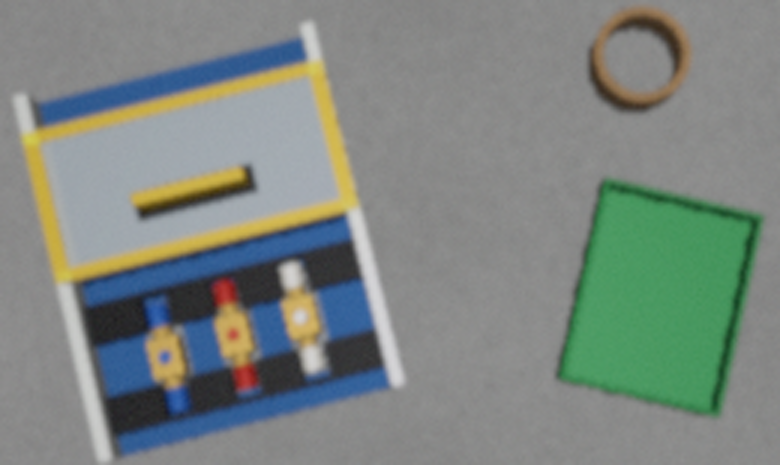

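The crop confirms it. The red caps and red dot are in the middle pocket with the dot at crop (232,334), blue is left at (166,357) and white is right at (301,317). The green tray's corners are (603,180), (763,215), (718,415) and (558,380).

```bash
cat > h.py <<'E'
import numpy as np
from station import manip
from scipy.optimize import least_squares
from scipy.spatial.transform import Rotation as R
def project(P,n="top"):
    c=manip.camera_params(n);T=np.linalg.inv(np.array(c["pose"]))
    q=np.asarray(P,float)@T[:3,:3].T+T[:3,3]
    return np.c_[c["fx"]*q[:,0]/-q[:,2]+c["cx"],-c["fy"]*q[:,1]/-q[:,2]+c["cy"]]
def unproj(uv,z,n="top"):
    c=manip.camera_params(n);M=np.array(c["pose"]);uv=np.atleast_2d(uv).astype(float)
    d=np.c_[(uv[:,0]-c["cx"])/c["fx"],-(uv[:,1]-c["cy"])/c["fy"],-np.ones(len(uv))]@M[:3,:3].T
    return M[:3,3]+d*((np.atleast_1d(z)-M[2,3])/d[:,2])[:,None]
def place(p,L):
    c,s=np.cos(p[2]),np.sin(p[2]);L=np.asarray(L,float)
    return np.c_[p[0]+c*L[:,0]-s*L[:,1],p[1]+s*L[:,0]+c*L[:,1],L[:,2]]
def fit(L,uv,p0,n="top"):
    r=least_squares(lambda p:(project(place(p,L),n)-uv).ravel(),p0,loss="soft_l1")
    return r.x,(project(place(r.x,L),n)-uv).round(1)
def totool(dw):  # world vector (m) -> tool axes, cm
    return R.from_quat(manip.sense()["tool_rot"]).inv().apply(dw)*100
E
python3 - <<'E'
from h import *
f=lambda a:(np.array(a,float)+.5)/3-.5+[132,120]
sc=lambda a:(np.array(a,float)+.5)*.7-.5
dots=f([(232,334),(166,357),(301,317)])
print("dots",unproj(dots,.034).round(4).tolist())
L=[(0,0,.034),(-.08,.134,.044),(-.08,-.134,.044),(.26,.134,.044),(.26,-.134,.044)]
st,r=fit(L,np.r_[dots[:1],f([(104,460),(397,386),(21,97),(308,24)])],[.45,.2,.2]);print("station",st,r.tolist())
G=[(.07,.136,.05),(.07,-.136,.05),(-.07,-.136,.05),(-.07,.136,.05)]
gu=f([(23,136),(323,62),(357,208),(62,282)])
g,r=fit(G,gu,[.6,.2,.2]);print("guard",g,r.tolist())
c,s=np.cos(st[2]),np.sin(st[2]);print("open",(g[:2]-st[:2])@[c,s],(g[:2]-st[:2])@[-s,c])
print("handle",unproj(f([(190,185)]),.088))
T=[(.095,.075,.03),(.095,-.075,.03),(-.095,-.075,.03),(-.095,.075,.03)]
t,r=fit(T,f([(603,180),(763,215),(718,415),(558,380)]),[.5,-.1,-.2]);print("tray",t,r.tolist())
# scene-camera check
print("scene dots",unproj(sc([(458,276),(484,262),(432,289)]),.034,"scene").round(4).tolist())
print("scene tray rim",unproj(sc([(230,297),(308,295),(305,389),(220,390)]),.03,"scene").mean(0))
print("screwdr",unproj(sc([(601,247),(618,347)]),.01).round(3).tolist(),"tape",unproj(sc([(494,198)]),.04).round(3))
s=manip.sense();M=R.from_quat(s["tool_rot"]).as_matrix();print("tool axes",M.round(3).tolist())
E
```

```text
dots [[0.4747, 0.1321, 0.034], [0.453, 0.1909, 0.034], [0.4911, 0.0702, 0.034]]
station [0.47268134 0.13172996 0.26339818] [[0.1, 0.8], [0.1, 0.1], [0.2, 0.1], [-0.3, -1.0], [-0.2, -0.2]]
guard [0.61950474 0.17003365 0.26720126] [[1.1, -0.7], [-1.1, -0.5], [0.2, 0.5], [-0.2, 0.7]]
open 0.1517324499956197 -0.0012447540061040732
handle [[0.60160038 0.16352526 0.088     ]]
tray [ 0.51521403 -0.25584328 -0.21159112] [[-0.1, -0.8], [-0.1, -0.2], [0.4, 1.0], [-0.2, 0.1]]
scene dots [[0.4799, 0.1302, 0.034], [0.4599, 0.1914, 0.034], [0.4969, 0.0717, 0.034]]
scene tray rim [ 0.52725643 -0.25388259  0.03      ]
screwdr [[0.649, -0.452, 0.01], [0.453, -0.483, 0.01]] tape [[ 0.735 -0.236  0.04 ]]
tool axes [[0.893, 0.451, -0.001], [0.451, -0.893, 0.002], [0.0, -0.002, -1.0]]
```

```bash
cat >> h.py <<'E'
def goto(x,y,z,yaw):
    s=manip.sense();M=R.from_quat(s["tool_rot"]).as_matrix()
    d=totool(np.array([x,y,z])-s["tcp_pos"]);a=np.degrees(np.arctan2(M[1,0],M[0,0]))
    print("t",round(s["t"],2),"tcp",s["tcp_pos"].round(4),"yaw",a.round(1),"gap",round(s["finger_gap"],3),"F",s["force"].round(1),"-> shift cm",d.round(2),"spin",round(a-np.degrees(yaw),1))
E
python3 -c "
from h import *
goto(.475,.1315,.20,.265)"
```

```text
t 0.1 tcp [ 0.2817 -0.5572  0.2304] yaw 26.8 gap 1.002 F [ 0.2 -0.7  0.1] -> shift cm [ 48.31 -52.75   3.16] spin 11.6
```

```bash
python3 -m crank '[[[1,-1,0],1],[[3,-3.3,0],2],[[6,-6.6,0],4],[[9,-9.9,0],6],[[12,-13.2,0],8],[[15,-16.5,0],10],[[18,-19.8,0],11.6],[[21,-23,0],11.6],[[23,-25.2,0],11.6],[[24,-26.3,0],11.6]]' 5.0 60; python3 -c "
from h import *
goto(.475,.1315,.15,.265)"
```

```text
t: 1.1
tcp_pos: [0.3771, -0.2116, 0.231]
tool_rot: [0.991, 0.133, -0.001, -0.001]
force: [-0.5, -0.4, 1.0]
finger_gap: 0.585
t 1.1 tcp [ 0.3771 -0.2116  0.231 ] yaw 15.3 gap 0.585 F [-0.5 -0.4  1. ] -> shift cm [ 18.53 -30.48   8.16] spin 0.2
```

```bash
python3 -m crank '[[[1,-1.6,0],0],[[3,-5,1],0],[[5.3,-8.7,2],0],[[7.6,-12.5,3],0],[[9.9,-16.3,4],0],[[12.2,-20.1,5],0],[[14.5,-23.9,6],0],[[16.5,-27.1,7.2],0],[[18,-29.6,8],0],[[18.5,-30.4,8.2],0]]'
python3 - <<'E'
from h import *
import cv2
goto(.475,.1315,.01,.265)
a=manip.snapshot("top")[150:290,130:290,::-1];b=manip.snapshot("scene")[90:300,240:440,::-1]
a=cv2.resize(a,(400,350),interpolation=2);b=cv2.resize(b,(400,420),interpolation=2)
o=np.zeros((420,800,3),np.uint8);o[:350,:400]=a;o[:,400:]=b;cv2.imwrite("pics/hover.png",o)
E
```

```text
t: 2.1
tcp_pos: [0.4761, 0.1295, 0.1482]
tool_rot: [0.991, 0.134, -0.001, -0.0]
force: [-0.6, -0.5, -0.7]
finger_gap: 0.587
t 2.1 tcp [0.4761 0.1295 0.1482] yaw 15.4 gap 0.587 F [-0.6 -0.5 -0.7] -> shift cm [-0.03 -0.21 13.82] spin 0.2
```

View pics/hover.png

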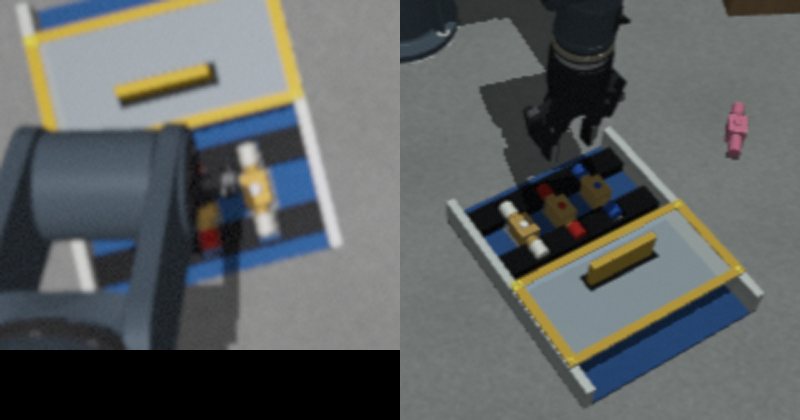

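The hover crop shows the gripper above the valves and clear of them. In the scene half, the dots are at red (560,208), white (524,223) and blue (597,185). I'll cross-check the station pose with the scene camera before going down.

Run:
```python
from h import *
c=lambda a:(np.array(a,float)-[400,0]+.5)/2-.5+[240,90]
print(unproj(c([(560,208),(524,223),(597,185)]),.034,"scene").round(4).tolist())
# both ways: where top-fit dots fall in the scene crop
for p in ([.4727,.1317,.2634],[.4747,.1321,.2634],[.478,.131,.27]):
    print(((project(place(p,[(0,0,.034),(0,-.064,.034),(0,.064,.034),(.26,.128,.044),(.26,-.128,.044)]),"scene")-[240,90])*2+[400,0]).round(0).tolist())
goto(.476,.1315,.03,.265)
```

```text
[[0.4817, 0.1275, 0.034], [0.4936, 0.0713, 0.034], [0.4561, 0.1916, 0.034]]
[[560.0, 202.0], [522.0, 220.0], [598.0, 184.0], [755.0, 295.0], [592.0, 386.0]]
[[561.0, 203.0], [522.0, 221.0], [598.0, 185.0], [756.0, 297.0], [593.0, 387.0]]
[[561.0, 205.0], [522.0, 224.0], [598.0, 187.0], [757.0, 298.0], [595.0, 390.0]]
t 2.2 tcp [0.476  0.1279 0.1488] yaw 15.4 gap 0.587 F [ 0.  -0.7  0. ] -> shift cm [ 0.11 -0.35 11.88] spin 0.2
```

```bash
python3 -m crank '[[[0.1,-0.35,1.5],0.2],[[0.1,-0.35,4.5],0.2],[[0.1,-0.35,7.5],0.2],[[0.1,-0.35,9.5],0.2],[[0.1,-0.35,10.3],0.2],[[0.1,-0.35,11],0.2],[[0.1,-0.35,11.5],0.2],[[0.1,-0.35,11.8],0.2]]'; python3 -c "
from h import *
goto(.4765,.131,.01,.265)"
```

```text
t: 3.0
tcp_pos: [0.4769, 0.1304, 0.0317]
tool_rot: [0.991, 0.13, 0.001, 0.0]
force: [-0.1, -0.1, 0.0]
finger_gap: 0.584
t 3.0 tcp [0.4769 0.1304 0.0317] yaw 15.0 gap 0.584 F [-0.1 -0.1  0. ] -> shift cm [-0.02 -0.07  2.17] spin -0.2
```

```bash
python3 -m crank '[[[0,0,0.4],0],[[0,0,0.9],0],[[0,0,1.4],0],[[0,0,1.8],0],[[0,0,2.1],0],[[0,0,2.15],0],[[0,0,2.15],0]]'; python3 -c "
from h import *
goto(.4765,.131,.01,.265)"
```

```text
t: 3.7
tcp_pos: [0.4762, 0.1307, 0.0097]
tool_rot: [0.991, 0.131, -0.0, -0.0]
force: [-0.3, -0.8, 0.4]
finger_gap: 0.582
t 3.7 tcp [0.4762 0.1307 0.0097] yaw 15.0 gap 0.582 F [-0.3 -0.8  0.4] -> shift cm [ 0.03 -0.02 -0.03] spin -0.2
```

No contact on the way down. Now I'll close the fingers.

```bash
python3 -m crank '[[[0,0,0],0],[[0,0,0],0],[[0,0,0],0],[[0,0,0],0],[[0,0,0],0],[[0,0,0],0]]' 1.5 60; python3 -m crank '[[[0,0,-0.2],0],[[0,0,-0.6],0],[[0,0,-1.1],0],[[0,0,-1.7],0],[[0,0,-2.3],0],[[0,0,-2.8],0],[[0,0,-3],0]]'
python3 - <<'E'
from h import *
import cv2
goto(.5152,-.256,.15,-.2116)
b=manip.snapshot("scene")[90:300,240:440,::-1]
cv2.imwrite("pics/lift.png",cv2.resize(b,(571,600),interpolation=2))
E
```

```text
t: 4.3
tcp_pos: [0.4764, 0.1308, 0.0101]
tool_rot: [0.991, 0.131, 0.0, -0.0]
force: [-0.5, 2.6, 6.0]
finger_gap: 0.31
t: 5.0
tcp_pos: [0.4767, 0.1307, 0.0406]
tool_rot: [0.991, 0.131, 0.001, 0.0]
force: [-0.1, 0.1, -1.6]
finger_gap: 0.314
t 5.0 tcp [0.4767 0.1307 0.0406] yaw 15.0 gap 0.314 F [-0.1  0.1 -1.6] -> shift cm [ -6.28  38.35 -10.94] spin 27.1
```

View pics/lift.png

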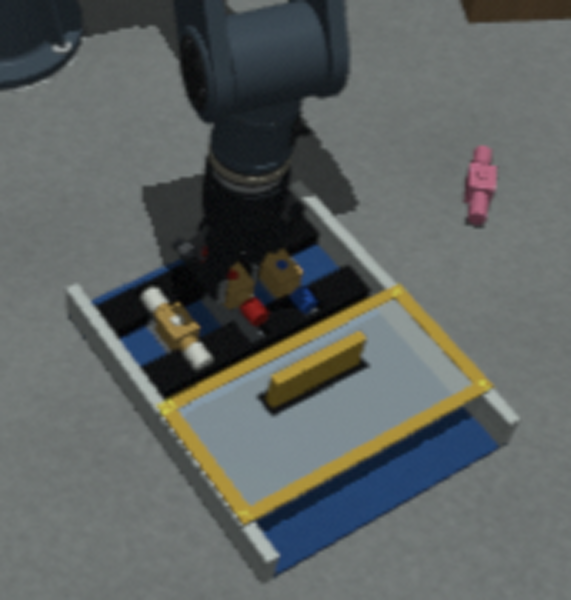

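The lift crop shows the red valve risen out of its pocket between the fingers, with its cap at (255,312). Blue and white are still seated, and the wrist force of about -1.6 N matches the valve's weight. I'll lift it further and carry it to the tray.

```bash
python3 -m crank '[[[0,0,-1],0],[[0,0,-3],0],[[0,0,-6],0],[[-0.5,3,-8.5],2],[[-1.1,7,-9.5],6],[[-1.8,11,-9.5],12],[[-2.5,15,-9.5],18],[[-3.2,19,-9.5],22],[[-3.6,22,-9.5],26],[[-3.8,23.5,-9.5],27.1]]'; python3 -c "
from h import *
goto(.519,-.256,.06,-.2116)"
```

```text
t: 6.05
tcp_pos: [0.501, -0.1089, 0.1353]
tool_rot: [0.994, -0.107, 0.001, 0.0]
force: [-0.1, 0.7, -1.2]
finger_gap: 0.313
t 6.05 tcp [ 0.501  -0.1089  0.1353] yaw -12.3 gap 0.313 F [-0.1  0.7 -1.2] -> shift cm [ 4.88 13.99  7.55] spin -0.2
```

```bash
python3 -m crank '[[[0.7,2,0],0],[[1.7,5,0],0],[[2.8,8,0.5],0],[[3.7,11,1.5],0],[[4.5,13,3],0],[[4.85,14,5],0],[[4.85,14,6.5],0],[[4.85,14,7.3],0],[[4.85,14,7.5],0],[[4.85,14,7.5],0]]'
python3 - <<'E'
from h import *
import cv2
goto(.519,-.256,.01,-.2116)
b=manip.snapshot("scene")[150:310,120:260,::-1]
cv2.imwrite("pics/over.png",cv2.resize(b,(525,600),interpolation=2))
E
```

```text
t: 7.05
tcp_pos: [0.5186, -0.2524, 0.0599]
tool_rot: [0.994, -0.105, -0.0, -0.0]
force: [0.0, 0.5, -1.1]
finger_gap: 0.318
t 7.05 tcp [ 0.5186 -0.2524  0.0599] yaw -12.0 gap 0.318 F [ 0.   0.5 -1.1] -> shift cm [0.12 0.34 4.99] spin 0.1
```

View pics/over.png

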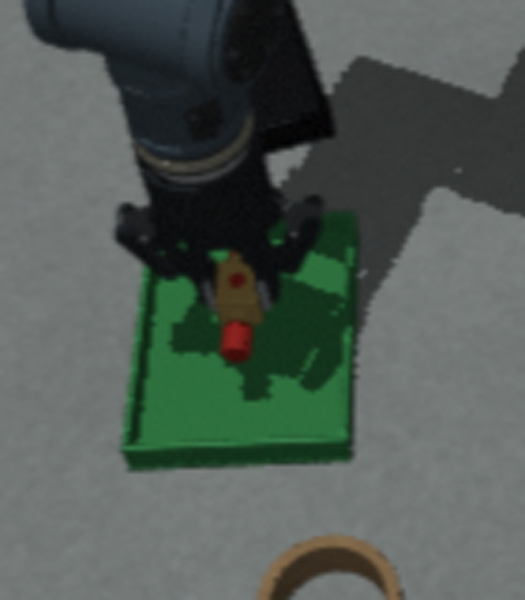

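The valve hangs over the tray, level, with its cap at (237,342) and the tray spanning about (130–355, 215–460). Next I'll lower it gently.

```bash
python3 -m crank '[[[0.1,0.3,0.7],0],[[0.1,0.3,1.7],0],[[0.1,0.3,2.7],0],[[0.1,0.3,3.5],0],[[0.1,0.3,4.1],0],[[0.1,0.3,4.5],0],[[0.1,0.3,4.75],0],[[0.1,0.3,4.95],0],[[0.1,0.3,5.0],0],[[0.1,0.3,5.0],0]]'; python3 -m crank '[[[0,0,0.05],0],[[0,0,0.1],0],[[0,0,0.1],0]]'
```

```text
t: 8.1
tcp_pos: [0.519, -0.2564, 0.01]
tool_rot: [0.994, -0.105, 0.0, 0.0]
force: [-0.7, 0.5, -1.6]
finger_gap: 0.318
t: 8.4
tcp_pos: [0.5191, -0.2565, 0.0092]
tool_rot: [0.994, -0.105, 0.0, 0.0]
force: [-0.3, 1.1, 1.6]
finger_gap: 0.313
```

Contact with the tray floor: the force went from -1.6 to +1.6 N. I'll release and rise.

```bash
python3 -m crank '[[[0,0,0],0],[[0,0,0],0],[[0,0,0],0],[[0,0,0],0],[[0,0,0],0]]' 5.5; python3 -m crank '[[[0,0,-0.3],0],[[0,0,-1],0],[[0,0,-2],0],[[0,0,-4],0],[[0,0,-7],0],[[0,0,-10],0],[[0,0,-13],0],[[0,0,-15.5],0],[[0,0,-16.5],0],[[0,0,-17],0]]'
python3 - <<'E'
from h import *
c,s=np.cos(.265),np.sin(.265)
o=np.array([.4765,.131]);h=o+.170*np.array([c,s]);print(h)
goto(h[0],h[1],.16,.265)
E
```

```text
t: 8.9
tcp_pos: [0.5189, -0.2564, 0.0088]
tool_rot: [0.994, -0.105, -0.0, -0.0]
force: [0.2, 0.7, -0.9]
finger_gap: 0.64
t: 9.9
tcp_pos: [0.5192, -0.2566, 0.1804]
tool_rot: [0.994, -0.105, 0.001, 0.001]
force: [-1.2, -0.1, -0.0]
finger_gap: 0.643
[0.64056573 0.17552458]
t 9.9 tcp [ 0.5192 -0.2566  0.1804] yaw -12.1 gap 0.643 F [-1.2 -0.1 -0. ] -> shift cm [  2.81 -44.8    2.  ] spin -27.3
```

```bash
python3 -m crank '[[[0.1,-1.5,0],-2],[[0.3,-4,0],-6],[[0.5,-8,0],-10],[[0.8,-12,0],-15],[[1,-16,0],-20],[[1.3,-20,0],-25],[[1.5,-24,0],-27.3],[[1.8,-28,0],-27.3],[[2,-31.5,0],-27.3],[[2.1,-33,0],-27.3]]' 0
python3 - <<'E'
from h import *
import cv2
goto(.6406,.1755,.12,.265)
b=manip.snapshot("scene")[150:310,120:260,::-1]
cv2.imwrite("pics/placed.png",cv2.resize(b,(525,600),interpolation=2))
E
```

```text
t: 10.9
tcp_pos: [0.6075, 0.0661, 0.1769]
tool_rot: [0.991, 0.135, -0.002, -0.001]
force: [-0.0, 0.3, 0.1]
finger_gap: -0.001
t 10.9 tcp [0.6075 0.0661 0.1769] yaw 15.5 gap -0.001 F [-0.   0.3  0.1] -> shift cm [ 6.13 -9.65  5.69] spin 0.3
```

View pics/placed.png

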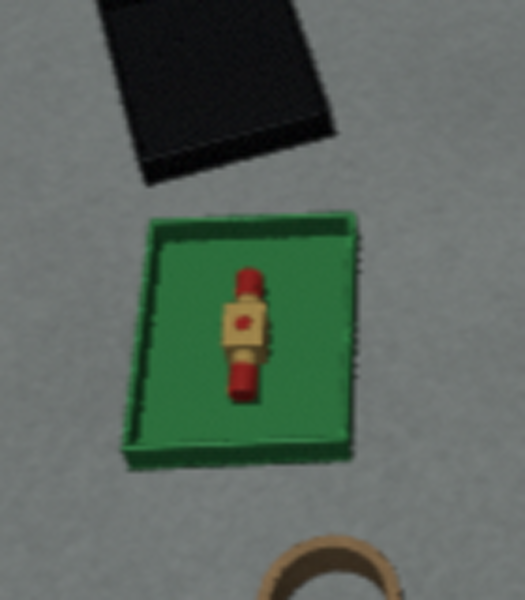

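The valve lies flat in the middle of the green tray, with its dot at (243,323). Now the guard: I'll go behind the handle, on its far side.

```bash
python3 -m crank '[[[1,-1.5,0],0.3],[[3,-4,0],0.3],[[5,-7,0],0.3],[[6,-9,0],0.3],[[6.1,-9.6,1],0.3],[[6.1,-9.65,3],0.3],[[6.1,-9.65,4.7],0.3],[[6.1,-9.65,5.5],0.3],[[6.1,-9.65,5.7],0.3]]'
python3 - <<'E'
from h import *
import cv2
goto(.6406,.1755,.062,.265)
b=manip.snapshot("scene")[90:300,240:440,::-1]
cv2.imwrite("pics/behind.png",cv2.resize(b,(571,600),interpolation=2))
E
```

```text
t: 11.85
tcp_pos: [0.6405, 0.1695, 0.1196]
tool_rot: [0.992, 0.129, -0.002, 0.0]
force: [-0.1, 0.0, -0.1]
finger_gap: 0.004
t 11.85 tcp [0.6405 0.1695 0.1196] yaw 14.8 gap 0.004 F [-0.1  0.  -0.1] -> shift cm [ 0.18 -0.57  5.76] spin -0.3
```

View pics/behind.png

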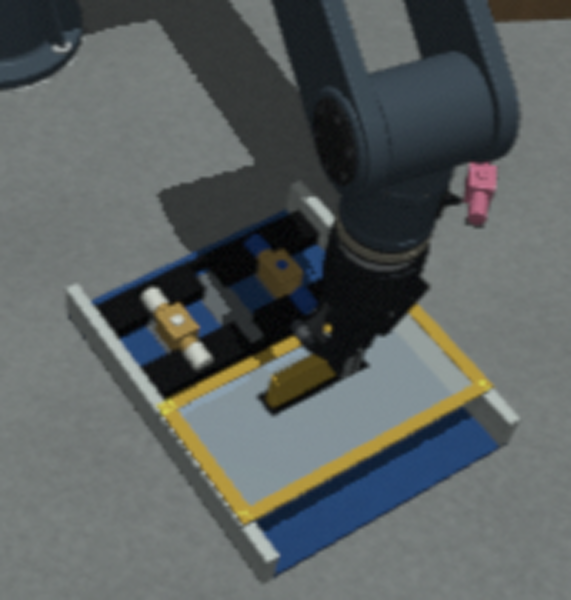

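The fingertips are near (350,365), still above the handle. I'll add about 1 cm of clearance before going down.

```bash
python3 -m crank '[[[0.5,-0.3,0],0],[[1,-0.5,0.5],0],[[1,-0.5,2],0],[[1,-0.5,3.5],0],[[1,-0.5,4.8],0],[[1,-0.5,5.5],0],[[1,-0.5,5.7],0],[[1,-0.5,5.7],0]]'; python3 -m crank '[[[-0.5,0,0],0],[[-1.0,0,0],0],[[-1.5,0,0],0],[[-2,0,0],0],[[-2.5,0,0],0],[[-3,0,0],0],[[-3.5,0,0],0],[[-4,0,0],0]]'; python3 -c "
from h import *
goto(.4765,.131,.062,.265)"
```

```text
t: 12.7
tcp_pos: [0.6503, 0.1784, 0.0642]
tool_rot: [0.992, 0.13, -0.0, -0.0]
force: [0.6, 0.6, 0.2]
finger_gap: 0.0
t: 13.5
tcp_pos: [0.6125, 0.1683, 0.065]
tool_rot: [0.992, 0.13, 0.001, -0.0]
force: [2.3, 1.4, -0.4]
finger_gap: 0.004
t 13.5 tcp [0.6125 0.1683 0.065 ] yaw 14.9 gap 0.004 F [ 2.3  1.4 -0.4] -> shift cm [-14.1    0.1    0.27] spin -0.3
```

A 2.5 N push matches the guard's friction, so the guard is moving. I'll keep pushing and creep near the stop.

```bash
python3 -m crank '[[[-0.6,0,0],0],[[-1.8,0,0],0],[[-3.2,0,0],0],[[-4.7,0,0],0],[[-6.2,0,0],0],[[-7.7,0,0],0],[[-9,0,0],0],[[-10.1,0,0],0],[[-10.9,0,0],0],[[-11.3,0,0],0]]';  python3 -m crank '[[[-0.3,0,0],0],[[-0.6,0,0],0],[[-0.9,0,0],0],[[-1.2,0,0],0],[[-1.5,0,0],0],[[-1.8,0,0],0]]'; python3 -c "
from h import *
goto(.4765,.131,.062,.265)"
```

```text
t: 14.5
tcp_pos: [0.5022, 0.1389, 0.065]
tool_rot: [0.992, 0.13, 0.0, 0.0]
force: [3.3, -0.1, -0.0]
finger_gap: 0.002
t: 15.1
tcp_pos: [0.4851, 0.1344, 0.0648]
tool_rot: [0.992, 0.13, 0.0, 0.0]
force: [2.7, -0.1, 1.0]
finger_gap: 0.0
t 15.1 tcp [0.4851 0.1344 0.0648] yaw 14.9 gap 0.0 F [ 2.7 -0.1  1. ] -> shift cm [-0.92  0.11  0.28] spin -0.3
```

```bash
python3 -m crank '[[[-0.2,0,0],0],[[-0.4,0,0],0],[[-0.6,0,0],0],[[-0.7,0,0],0]]';  python3 -m crank '[[[-0.1,0,0],0],[[-0.2,0,0],0],[[-0.3,0,0],0]]'; python3 -m crank '[[[-0.1,0,0],0],[[-0.2,0,0],0],[[-0.3,0,0],0]]'
```

```text
t: 15.5
tcp_pos: [0.4782, 0.1326, 0.0648]
tool_rot: [0.992, 0.13, -0.0, -0.0]
force: [2.8, -0.6, 0.3]
finger_gap: 0.003
t: 15.8
tcp_pos: [0.4756, 0.1319, 0.0648]
tool_rot: [0.992, 0.13, 0.0, -0.0]
force: [1.0, -0.0, -0.0]
finger_gap: -0.0
t: 16.1
tcp_pos: [0.4726, 0.1311, 0.0648]
tool_rot: [0.992, 0.13, -0.0, 0.0]
force: [2.5, -1.3, -0.7]
finger_gap: 0.001
```

```bash
python3 -m crank '[[[-0.1,0,0],0],[[-0.2,0,0],0],[[-0.3,0,0],0]]'; python3 -m crank '[[[-0.1,0,0],0],[[-0.2,0,0],0]]'; python3 -m crank '[[[-0.1,0,0],0],[[-0.2,0,0],0]]'
```

```text
t: 16.4
tcp_pos: [0.4715, 0.1307, 0.0649]
tool_rot: [0.992, 0.129, 0.002, -0.0]
force: [6.8, 2.7, -4.7]
finger_gap: 0.004
t: 16.6
tcp_pos: [0.4715, 0.1306, 0.065]
tool_rot: [0.992, 0.129, 0.004, -0.0]
force: [8.8, 5.3, -5.9]
finger_gap: 0.003
t: 16.8
tcp_pos: [0.4717, 0.1305, 0.0652]
tool_rot: [0.992, 0.129, 0.006, -0.0]
force: [11.4, 6.6, -7.9]
finger_gap: -0.002
```

The tool has stopped and the force is rising, so the guard is at its stop. I'll back off, rise clear and check.

```bash
python3 -m crank '[[[0.4,0,0],0],[[1,0,0],0],[[1.8,0,0],0],[[1.9,0,-1],0],[[1.9,0,-3],0],[[1.9,0,-6],0],[[1.9,0,-9],0],[[1.9,0,-12],0],[[1.9,0,-14],0],[[1.9,0,-15],0]]'; python3 -m crank '[[[0,2,0],0],[[0,6,0],0],[[0,10,0],0],[[0,14,0],0],[[0,18,0],0],[[0,22,0],0],[[0,25,0],0],[[0,27,0],0],[[0,27.5,0],0],[[0,27.5,0],0]]'
python3 - <<'E'
from h import *
import cv2
b=manip.snapshot("scene")
np.save("pics/f.npy",b)
cv2.imwrite("pics/final.png",cv2.resize(b[80:320,110:450,::-1],(800,565),interpolation=2))
goto(.5,.2,.2,.265)
E
```

```text
t: 17.8
tcp_pos: [0.4844, 0.1343, 0.2172]
tool_rot: [0.992, 0.13, 0.001, 0.0]
force: [0.6, 0.1, 0.3]
finger_gap: -0.001
t: 18.8
tcp_pos: [0.5544, -0.1312, 0.2143]
tool_rot: [0.992, 0.129, -0.001, -0.001]
force: [0.0, 0.4, -0.1]
finger_gap: -0.002
t 18.85 tcp [ 0.5542 -0.1304  0.2144] yaw 14.9 gap -0.004 F [-0.5  0.3  0.2] -> shift cm [  3.27 -33.32   1.5 ] spin -0.3
```

View pics/final.png

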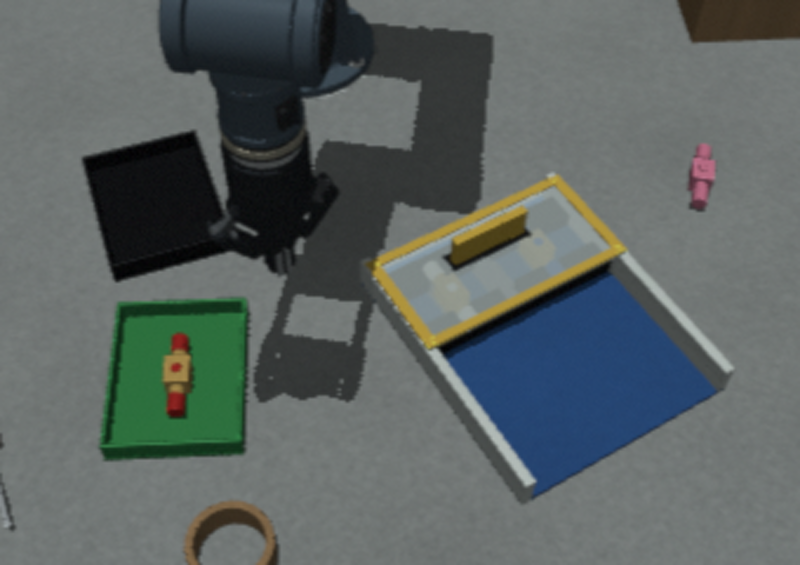

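The guard now covers the pockets, with corners at (371,265), (555,180), (625,248) and (433,347). The blue and white valves are visible in place under it. Red lies in the green tray with its dot at (176,369), the tape roll hasn't moved, and the arm is clear of everything. One numeric check, then I'll hand in.

Run:
```python
from h import *
k=240/565
f=lambda a:(np.array(a,float)+.5)*k-.5+[110,80]
G=[(-.07,-.136,.05),(-.07,.136,.05),(.07,.136,.05),(.07,-.136,.05)]
g,r=fit(G,f([(371,265),(555,178),(626,249),(433,348)]),[.48,.13,.26],"scene")
s,r2=fit([(.26,.128,.044),(.26,-.128,.044)],f([(722,381),(529,486)]),[.48,.13,.26],"scene")
print(g,r.tolist(),s,"open",(g[:2]-s[:2])@[np.cos(s[2]),np.sin(s[2])])
print("red dot",unproj(f([(176,369)]),.033,"scene"),np.abs(manip.sense()["qd"]).max())
manip.sign_off()
```

```text
[0.47794742 0.13216834 0.28411548] [[-1.1, -0.4], [0.2, -1.4], [0.3, 0.3], [0.3, 0.8]] [0.4801583  0.12642556 0.2544266 ] open -0.0006942977527038078
red dot [[ 0.52304246 -0.25683709  0.033     ]] 0.018342174918382893
the job is handed in; nothing more can be done
```

I placed the red-capped valve flat in the middle of the green kit tray and pushed the dust guard shut against its stop. I handed the job in at about 19 s of the 45 s; no verdict is reported.

- **Red valve:** It went down onto the tray floor in the grip and was not dropped. The last picture puts its dot at (0.523, -0.257) m, about 8 mm from the tray centre found with the top camera.
- **Guard:** The tool stopped moving while the push rose to about 15 N, which marks the stop. The fit on the last picture gives an opening of about -1 mm, good to a few mm.
- **Everything else:** By eye, the blue and white valves are still in their pockets under the guard, and the tape roll has not moved. Only the tip of the screwdriver was in the last picture, but the arm never went near it. The gripper was at z = 0.21 m, clear of everything, when I handed in.

**Disagreement:** The two cameras differed by about 5 to 12 mm in x for the station and tray in my coarse readings. I used values in between, and all contacts came where expected.

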